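# Free the pawl and close the plate press

## Robot

A 6-joint arm with a two-finger parallel gripper is mounted at the origin on the work surface. World frame = base frame: x ahead of the robot, y to its left, z up, the work surface at z = 0. Lengths are in mm, angles in rad, forces in N, time in s.
With the tool pointing down it reaches from about 350 to 875 mm from the base axis. Payload 4.2 kg.
Tool frame: the origin (TCP) lies at the very end of the fingers, on their centre line; the grasp point (between the pads) lies 19 mm behind it; z points along the fingers, y is the direction in which the jaws open and shut (so a half turn about z gives the same grasp; the last joint's range is limited). The gripper opens to 85 mm and grips with 20 to 120 N. Pads are 22 mm wide; open, the fingers measure 114 mm over their backs; the gripper's body (76 mm by 85 mm) begins 54 mm behind the grasp point. The pads swing forward as they close: fully open they stand 13 mm farther back than shut.
Start: joints at [-0.948, 0.385, 0.008, 0, -1.194, -0.259], TCP at [222.407, -584.067, 231.312] pointing down, gripper open.
Joint ranges: [-3.14, 3.14], [-1.21, 2.06], [-1.07, 1.41], [-3.16, 2.05], [-2.99, -0.16], [-3.1, 3.1]. Speed limits (rad/s): [2.79, 2.79, 3.14, 3.14, 3.14, 3.14].

## Interface

Orientations are given as a unit quaternion [x, y, z, w].
In Python, from bench import arm, optics, job gives the robot as it stands.
- The arm moves only by the tool send_rows, never from a script. Its argument "steps" is a list that holds one entry, the list of rows, each a list of 5 numbers: the shift along the tool's x, y, z in cm, then the turn about the tool's z in rad, then the opening, from 0 (shut) to 1 (fully open). A call has 1 to 10 rows; each row shifts and turns the pose as measured when the row begins, along the tool's axes as they then stand; what a row does not reach is not made up. A row lasts 1/12 s, in which the tool goes at most 41.7 mm and 7.16 degrees, less where a joint would pass 70% of its speed; a pose out of reach is approached as far as the arm can. A call with a gripper value outside its range is refused whole. The fingers move at their own pace and stop on an object; the grip force is fixed at half the most. Time passes only in rows, so rows that do not move let the fingers close. It gives the time, the measured TCP pose, the force and the opening at its end, in the units of the state.
- arm.read_state(): the state, without advancing time (a new reading comes with each control period).
- optics.get_image(name): name is "scene" or "top"; returns (picture, depth): 400x640x3 uint8, blue, green, red; 400x640 float32, mm along the optical axis (not along the pixel's ray), 0 where there is no reading.
- optics.get_calibration(name): a dict with "K" (3x3 intrinsics, pixels), "rvec" (rotation vector, rad) and "tvec" (3), from world to camera coordinates, as OpenCV has them. Camera axes: x right, y down, z forward; pixel columns grow to the right and rows downward; lengths in mm; the calibration is good to about 2 mm. A picture is of the moment at which its call begins. get_calibration takes no time and is no camera call.
- job.job_done(): hands the job in, once; it reports no verdict.
The state is a dict: "clock": time; "joints": joint angles; "joint_vel": joint speeds; "joint_efforts": joint torques, N m; "position": TCP position; "ee_rot": TCP orientation; "contact_force": force on the tool from outside, world axes, zero at the start; "wrist_torque": the same for the moment, N m; "gripper_width": finger opening in mm.
Only numpy, scipy, OpenCV 4.12 (cv2) and the standard library are available. Lean on these libraries where they do the work, as an engineer would, in place of code of your own. Each camera call takes 0.05 s, during which the arm holds its last target. There are 200 camera calls.

## Task

Close the plate press on the well plate: press the red pawl pad fully down so that the pawl comes free of the teeth, and only then push the blue pad on the end of the arm down until the rubber platen rests flat on the plate. Only press and push, lift nothing, never force the arm while the pawl is engaged. Leave the pawl pressed down, the plate in its nest and everything around the press where it stands.

Things in the scene. Friction and masses are not known exactly. Their poses are not given: they have to be found in the camera images.
- press: plate press fixed to the bench: grey base plate 170 (x) x 370 (y) x 12 mm; origin: centre of the base's underside, on the bench; z up; turned by up to 0.4 rad. The arm and the pawl swing in the plane x = 0 of this frame, about its x axis. The arm reaches from its pivot to +y, the pawl pad sticks out to -y. White cheeks beside the arm pivot: 62 mm wide over both, 105 mm high
- lever_pivot (a point): arm hinge axis, at (0, -35, 85) mm in the press frame, midway between the cheeks
- pawl_pivot (a point): pawl hinge axis, at (0, -75, 28) mm in the press frame
- press_arm (a joint): arm angle, rad: 0 = level, platen flat on the plate; grows as the arm is raised (-0.02 to 1.0). Starts at 0.61 to 0.77, the pawl's pin in a notch 0.2 rad wide: with the pawl engaged it cannot go below about 0.55. A stiff hinge, it stays where it is left; with the pawl free about 3 to 8 N on the blue pad moves it down
- pawl (a joint): angle of the red pawl, rad: 0 = pin in the teeth (start), 0.45 = pad fully down at its stop; the pin is clear of the teeth above about 0.2. A stiff pivot: it stays where it is left; about 3 to 4 N on the pad moves it
- push_pad (a point): centre of the top face of the blue pad on the arm's free end, 44 mm wide (press x), 52 mm along the arm; 235 mm out from the arm pivot along the arm and 19 mm above the arm's centre line. Its axes turn with the arm: y outward along the arm, z out of the pad. With the arm level the pad's top is 104 mm above the bench
- pawl_pad (a point): centre of the top face of the red pawl pad, 46 mm wide (press x), 36 mm in y, 8 mm thick. At pawl angle 0 it lies 74.5 mm towards -y and 49 mm up from the pawl pivot, and turns with the pawl: fully down it is 37 mm lower and 14 mm further to -y. Its outer edge is the higher one at the start (leaning 0.22 rad) and the lower one when fully down
- plate_top (a point): centre of the top face of the white 24-well plate (85 x 127 x 14 mm, loose, about 120 g) lying in the nest under the raised platen, its top 44 mm above the bench
- tube_rack: yellow rack 68 x 126 mm of ten white-capped tubes, 111 mm tall, standing on the bench to the left of the press; origin under its centre
- reagent: amber bottle with a blue cap, 70 mm across, 150 mm tall, standing on the bench left and beyond the press; origin under its centre
- beaker: empty glass beaker, 72 mm across, 85 mm tall, standing on the bench to the right of the press; origin under its centre
- spare_plates: stack of three spare white well plates, 85 x 127 mm, 44 mm tall, standing on the bench right and beyond the press; origin under its centre
- tip_box: blue pipette-tip box with a clear lid, 80 x 118 mm, 63 mm tall, on the bench just beyond the press (about 155 mm from its centre in the press's +x); origin under its centre
- roller: hand roller, 24 mm wide black handle and rubber head, 160 mm long, 22 mm tall, lying on the bench just in front of the press (about 125 mm from its centre in the press's -x); origin under its middle
Not all that is in view belongs to the job. Of the things that look like the part that bears plate_top, the middle-sized one is meant.

How it is judged:
By the outcome, as a careful person would: the job done as asked, in the order asked, and still so for the second after the job is handed in, with the robot touching nothing.
It also fails if it takes over 51 s, if anything falls off the work surface, if the arm or the gripper's body presses on something with over 40 N, if the wrist force passes 120 N, or if a joint passes its speed limit or range.

## Working session

There is one attempt and no reset: what is moved stays moved. The work goes in short steps, Python scripts to look and compute and a tool call to move; the robot and the scene stay as the last step left them, time stands still between calls to the robot, and variables do not carry over. Pictures are saved under pics/ and viewed, about 8 in all and at most 12, crops included, and the job is handed in when it is done.

Besides the shell and the picture viewer there is one more tool, called by a JSON object that holds its "name" and its "arguments". send_rows: Moves the arm, as the interface text tells. Its arguments: {"type":"object","properties":{"steps":{"type":"array","items":{"type":"array","items":{"type":"array","items":{"type":"number"}}}}},"required":["steps"]}

```bash
mkdir -p pics
cat > h.py <<'E'
import numpy as np, cv2
from bench import arm, optics, job
def cap(n):
    im,d=optics.get_image(n); c=optics.get_calibration(n)
    K=np.array(c["K"]);R=cv2.Rodrigues(np.array(c["rvec"],float))[0];t=np.array(c["tvec"],float).ravel()
    v,u=np.mgrid[:400,:640]
    P=np.stack([(u-K[0,2])/K[0,0]*d,(v-K[1,2])/K[1,1]*d,d],-1)
    return im,d,(P-t)@R
E
python3 - <<'E'
from h import *
for n in("scene","top"):
    im,d,W=cap(n); cv2.imwrite(f"pics/{n}0.png",im); np.savez(f"{n}0.npz",im=im,d=d,W=W)
s=arm.read_state();print(s)
E
```

```text
{'clock': 0.1, 'joints': array([-9.48378574e-01,  3.85446600e-01,  6.77164326e-03, -3.97855499e-04,
       -1.19399920e+00, -2.58600004e-01]), 'joint_vel': array([-0.00114274, -0.00289469,  0.00187753,  0.00084313, -0.00082786,
        0.00113783]), 'joint_efforts': array([-6.33808304e-04, -3.93319881e+01,  1.88928062e+01,  4.19794679e+00,
       -2.59660708e-03,  1.51937957e-05]), 'position': array([ 222.22743629, -583.60643862,  230.36002378]), 'ee_rot': array([-1.80835039e-01,  9.83512975e-01,  9.28121697e-04, -2.33100136e-04]), 'contact_force': array([ 0.71966739, -0.09362265,  1.05711083]), 'wrist_torque': array([-0.02044414,  0.00358338, -0.01755836]), 'gripper_width': 85.69775232303297}
```

View pics/scene0.png

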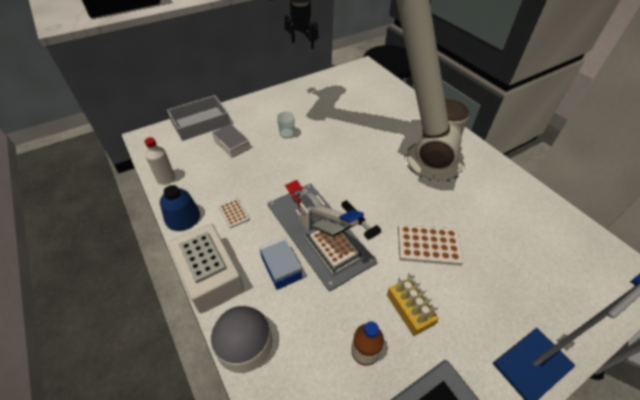

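View pics/top0.png

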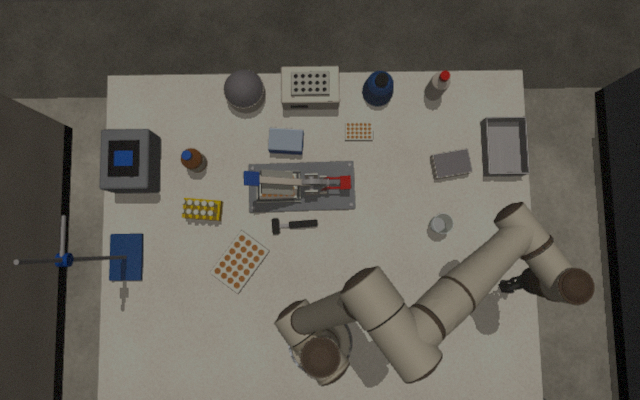

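Scene view: the red pawl pad is at (293,187), the blue pad at (352,215), and the plate is under the platen. Top view: red is at (345,183), blue at (252,178), and the base spans x 248–355. I'll measure these next.

```bash
python3 - <<'E'
from h import *
for n,rb,bb in(("top",(325,165,360,200),(238,165,265,195)),("scene",(278,175,310,205),(335,200,368,228))):
    f=np.load(n+"0.npz");im,d,W=f["im"],f["d"],f["W"];hsv=cv2.cvtColor(im,cv2.COLOR_BGR2HSV)
    H,S,V=[hsv[...,i].astype(int) for i in range(3)]
    for nm,b,m in(("red",rb,((H<8)|(H>172))&(S>150)&(V>70)),("blue",bb,(H>100)&(H<130)&(S>140)&(V>60))):
        k=np.zeros_like(m);k[b[1]:b[3],b[0]:b[2]]=1;k&=m&(d>0);k=cv2.erode(k.astype(np.uint8),np.ones((3,3)))>0
        p=W[k];print(n,nm,len(p),np.median(p,0).round(1),np.percentile(p,5,0).round(),np.percentile(p,95,0).round())
    # base plate: height 5..20 mm grey in region
    if n=="top":
        k=np.zeros(d.shape,bool);k[155:218,240:362]=1
        k&=(W[...,2]>7)&(W[...,2]<20)&(d>0)&(V<150)&(S<60)
        k=cv2.morphologyEx(k.astype(np.uint8),cv2.MORPH_OPEN,np.ones((2,2)))>0
        r=cv2.minAreaRect(W[k][:,:2].astype(np.float32));print("base",k.sum(),r,cv2.boxPoints(r))
E
python3 - <<'E'
from h import *
f=np.load("scene0.npz");cv2.imwrite("pics/crop1.png",cv2.resize(f["im"][160:300,240:400],None,fx=5,fy=4.2,interpolation=cv2.INTER_CUBIC)[:600])
E
```

```text
top red 83 [536.2 -92.8  76.1] [ 519. -103.   70.] [553. -83.  82.]
top blue 139 [531.2 199.5 243.8] [516. 183. 231.] [545. 215. 256.]
base 2044 ((466.209716796875, 49.978668212890625), (295.1640319824219, 369.98773193359375), 1.2169041633605957) [[ 314.7322   231.79655]
 [ 322.58975 -138.10774]
 [ 617.68726 -131.83922]
 [ 609.8297   238.06508]]
scene red 65 [544.3 -87.   75.1] [526. -99.  71.] [557. -32.  83.]
scene blue 83 [537.7 207.3 247.5] [522. 191. 235.] [553. 221. 256.]
```

View pics/crop1.png

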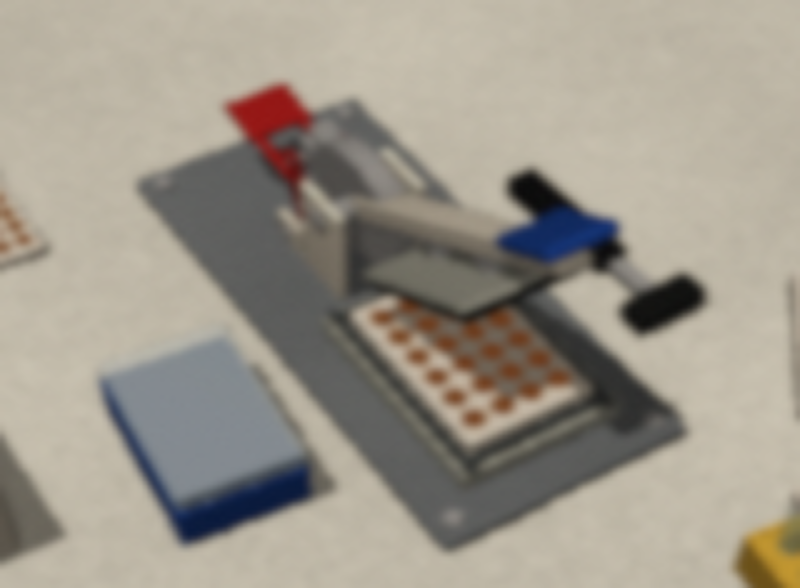

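The crop shows the pawl pad up, the arm raised, and the plate in its nest. The fit gives a press origin near (534,55), yaw about 0.02 and arm angle about 0.65. I'll shut and align the gripper first.

{"name": "send_rows", "arguments": {"steps": [[[0,0,0,0.114,0],[0,0,0,0.114,0],[0,0,0,0.114,0],[0,0,0,0,0],[0,0,0,0,0]]]}}

```text
clock: 0.52
position: [221.6, -582.1, 227.1]
ee_rot: [-0.004, 1.0, 0.004, -0.002]
contact_force: [-0.5, -0.4, -0.5]
gripper_width: 25.4
```

```bash
cat >> h.py <<'E'
from scipy.spatial.transform import Rotation
def to(*p):
    s=arm.read_state();R=Rotation.from_quat(s["ee_rot"])
    print("pos",s["position"].round(1),"f",s["contact_force"].round(1),"w",round(s["gripper_width"],1),"t",round(s["clock"],2),"toolx",R.as_matrix()[:,0].round(3))
    q=s["position"]
    for x in p: print(x,"shift cm",(R.inv().apply(np.array(x)-q)/10).round(2)); q=np.array(x)
E
python3 -c "
from h import *
to((538,-105,230),(538,-105,100))"
```

```text
pos [ 221.6 -582.1  227.1] f [-0.5 -0.4 -0.5] w 25.4 t 0.52 toolx [-1.    -0.009  0.003]
(538, -105, 230) shift cm [-3.205e+01  4.744e+01 -3.000e-02]
(538, -105, 100) shift cm [-0.04 -0.1  13.  ]
```

{"name": "send_rows", "arguments": {"steps": [[[-2,3,0,0,0],[-2,3,0,0,0],[-2,3,0,0,0],[-2,3,0,0,0],[-2,3,0,0,0],[-2,3,0,0,0],[-2,3,0,0,0],[-2,3,0,0,0],[-2,3,0,0,0],[-2,3,0,0,0]]]}}

```text
clock: 1.35
position: [419.1, -270.7, 225.3]
ee_rot: [-0.012, 1.0, 0.005, -0.003]
contact_force: [0.8, -0.8, -0.7]
gripper_width: -0.2
```

```bash
python3 -c "
from h import *
to((538,-105,230),(538,-105,100))"
```

```text
pos [ 419.1 -270.7  225.3] f [ 0.8 -0.8 -0.7] w -0.2 t 1.35 toolx [-1.    -0.025  0.006]
(538, -105, 230) shift cm [-12.29  16.27  -0.38]
(538, -105, 100) shift cm [-0.08 -0.13 13.  ]
```

{"name": "send_rows", "arguments": {"steps": [[[-2,2.7,0,0,0],[-2,2.7,0,0,0],[-2,2.7,0,0,0],[-2,2.7,0,0,0],[-2,2.7,0,0,0],[-2,2.6,0,0,0],[0,0,3,0,0],[0,0,3,0,0],[0,0,3,0,0],[0,0,0,0,0]]]}}

```text
clock: 2.18
position: [543.6, -86.9, 136.4]
ee_rot: [-0.034, 0.999, 0.005, 0.002]
contact_force: [-1.7, -0.1, 0.6]
gripper_width: 0.4
```

Run:
```python
from h import *
to((538,-105,100))
im,d,W=cap("scene"); a=im[150:270,240:400]
im2,d2,W2=cap("top"); b=im2[140:240,230:390]
cv2.imwrite("pics/c2.png",np.vstack([cv2.resize(x,(560,300),interpolation=cv2.INTER_CUBIC) for x in(a,b)]))
```

```text
pos [543.6 -86.9 136.4] f [-1.7 -0.1  0.6] w 0.4 t 2.18 toolx [-0.998 -0.067 -0.005]
(538, -105, 100) shift cm [ 0.69 -1.8   3.62]
```

View pics/c2.png

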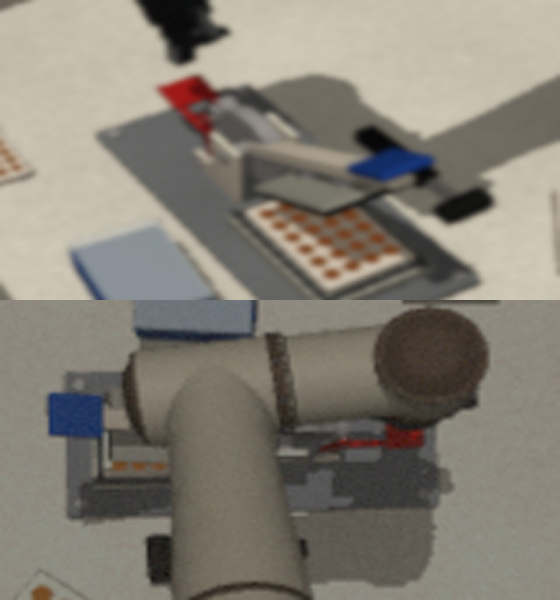

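The top view shows the forearm link stretching towards the blue pad. I'll check how high it is before going down.

Run:
```python
from h import *
im,d,W=cap("top")
for u,v in((269,170),(275,175),(290,170),(300,185),(310,165),(340,165),(352,165),(297,215)): print(u,v,W[v,u].round())
to((537,-108,130))
print(arm.read_state()["joints"].round(3))
```

```text
269 170 [515. 121. 482.]
275 175 [503. 107. 479.]
290 170 [512.  68. 496.]
300 185 [471.  42. 523.]
310 165 [526.  18. 482.]
340 165 [524. -58. 491.]
352 165 [522. -87. 500.]
297 215 [394.  47. 588.]
pos [548.4 -87.8 143.5] f [-0.   0.9  0.4] w 0.3 t 2.33 toolx [-0.998 -0.067 -0.019]
(537, -108, 130) shift cm [ 1.3  -1.95  1.31]
[ 0.129  0.34  -0.296 -0.009 -0.915 -1.628]
```

{"name": "send_rows", "arguments": {"steps": [[[0.6,-1,0.5,0.045,0],[0.6,-1,0.5,0,0],[0,0,1,0,0],[0,0,1,0,0],[0,0,0,0,0],[0,0,0,0,0]]]}}

```text
clock: 2.83
position: [543.3, -110.5, 120.9]
ee_rot: [-0.013, 1.0, 0.004, 0.019]
contact_force: [1.5, 0.1, -0.6]
gripper_width: -0.0
```

```bash
python3 -c "
from h import *
to((537,-108,90),(537,-108,80),(537,-116,35))"
```

```text
pos [ 543.3 -110.5  120.9] f [ 1.5  0.1 -0.6] w -0.0 t 2.83 toolx [-0.999 -0.025 -0.037]
(537, -108, 90) shift cm [0.74 0.24 3.07]
(537, -108, 80) shift cm [ 0.04 -0.01  1.  ]
(537, -116, 35) shift cm [ 0.19 -0.84  4.49]
```

{"name": "send_rows", "arguments": {"steps": [[[0.4,0.5,1,0,0],[0.3,0.2,1,0,0],[0,0,0.7,0,0],[0,0,0,0,0],[0,0,0,0,0]]]}}

```text
clock: 3.25
position: [539.4, -102.8, 94.3]
ee_rot: [-0.014, 1.0, 0.004, 0.021]
contact_force: [1.1, -0.4, 0.3]
gripper_width: 0.4
```

```bash
python3 -c "
from h import *
to((537,-105,90),(537,-114,38))"
```

```text
pos [ 539.4 -102.8   94.3] f [ 1.1 -0.4  0.3] w 0.4 t 3.25 toolx [-0.999 -0.028 -0.041]
(537, -105, 90) shift cm [ 0.26 -0.22  0.42]
(537, -114, 38) shift cm [ 0.24 -0.94  5.19]
```

Now press down in small steps and drift outward with the pawl's arc.

{"name": "send_rows", "arguments": {"steps": [[[0,0,0.6,0,0],[0,0,0.6,0,0],[0,-0.1,0.6,0,0],[0,-0.2,0.6,0,0],[0,-0.2,0.6,0,0],[0,0,0,0,0]]]}}

```text
clock: 3.75
position: [543.2, -108.6, 63.9]
ee_rot: [-0.015, 1.0, 0.003, 0.023]
contact_force: [0.4, 0.2, 0.6]
gripper_width: -0.1
```

```bash
python3 -c "
from h import *
to((537,-114,38))"
```

```text
pos [ 543.2 -108.6   63.9] f [0.4 0.2 0.6] w -0.1 t 3.75 toolx [-0.999 -0.03  -0.045]
(537, -114, 38) shift cm [ 0.75 -0.54  2.55]
```

Run:
```python
from h import *
im,d,W=cap("scene"); im2,d2,W2=cap("top")
cv2.imwrite("pics/c3.png",np.vstack([cv2.resize(im[160:230,250:350],(600,420),interpolation=cv2.INTER_CUBIC),cv2.resize(im2[160:210,300:400],(400,180),interpolation=cv2.INTER_CUBIC).copy() if 0 else cv2.resize(im2[160:190,310:410],(600,180),interpolation=cv2.INTER_CUBIC)]))
hsv=cv2.cvtColor(im,cv2.COLOR_BGR2HSV).astype(int);m=((hsv[...,0]<8)|(hsv[...,0]>172))&(hsv[...,1]>150)&(hsv[...,2]>70)
k=np.zeros_like(m);k[175:205,278:310]=1;p=W[k&m];print(len(p),np.percentile(p,[5,50,95],axis=0).round())
```

```text
130 [[ 522. -108.   55.]
 [ 548.  -85.   61.]
 [ 559.  -33.   82.]]
```

View pics/c3.png

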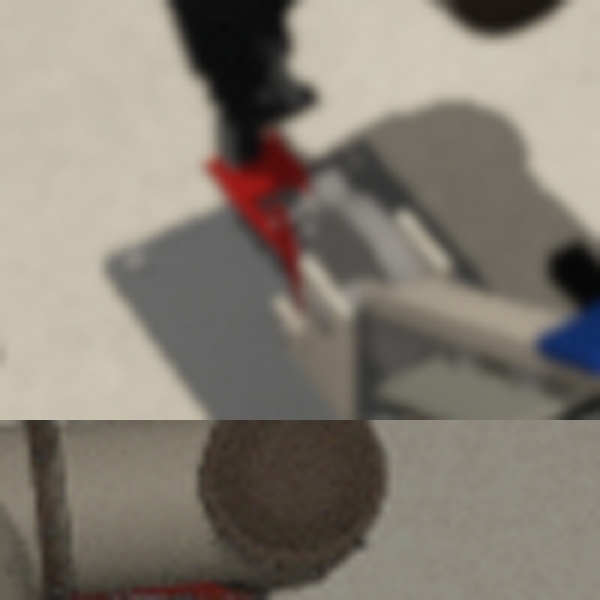

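The picture shows the shut fingers on the pad, with the pad now at z of about 60. I'll keep pressing to the stop.

{"name": "send_rows", "arguments": {"steps": [[[0.1,0,0.5,0,0],[0.1,0,0.5,0,0],[0.1,0,0.5,0,0],[0,0,0.4,0,0]]]}}

```text
clock: 4.18
position: [543.9, -109.2, 46.6]
ee_rot: [-0.016, 1.0, 0.003, 0.026]
contact_force: [-0.5, -2.9, 3.1]
gripper_width: -0.0
```

{"name": "send_rows", "arguments": {"steps": [[[0,0,0.3,0,0]]]}}

```text
clock: 4.27
position: [543.9, -109.3, 43.2]
ee_rot: [-0.016, 1.0, 0.002, 0.026]
contact_force: [-0.6, -3.0, 2.9]
gripper_width: -0.2
```

{"name": "send_rows", "arguments": {"steps": [[[0,0,0.3,0,0]]]}}

```text
clock: 4.35
position: [544.1, -109.5, 40.1]
ee_rot: [-0.016, 1.0, 0.002, 0.026]
contact_force: [-3.1, -1.1, 21.2]
gripper_width: -0.2
```

{"name": "send_rows", "arguments": {"steps": [[[0,0,0.15,0,0]]]}}

```text
clock: 4.43
position: [544.3, -109.7, 40.0]
ee_rot: [-0.016, 1.0, 0.002, 0.026]
contact_force: [-6.8, 1.9, 23.9]
gripper_width: 0.0
```

{"name": "send_rows", "arguments": {"steps": [[[0,0,-0.5,0,0],[0,0,-2,0,0],[0,0,-3,0,0],[0,0,-3,0,0],[0,0,-3,0,0],[0,0,0,0,0]]]}}

```text
clock: 4.93
position: [535.0, -107.9, 154.0]
ee_rot: [-0.016, 1.0, 0.004, 0.02]
contact_force: [0.3, 0.1, 0.4]
gripper_width: -0.4
```

Run:
```python
from h import *
to((537,-107,290))
im,d,W=cap("scene")
cv2.imwrite("pics/c4.png",cv2.resize(im[160:260,250:390],(770,550),interpolation=cv2.INTER_CUBIC))
hsv=cv2.cvtColor(im,cv2.COLOR_BGR2HSV).astype(int);H,S,V=hsv[...,0],hsv[...,1],hsv[...,2]
k=np.zeros(H.shape,bool);k[175:215,275:312]=1;p=W[k&((H<8)|(H>172))&(S>150)&(V>70)&(W[...,1]<-60)];print(len(p),np.percentile(p,[5,50,95],axis=0).round())
k[:]=0;k[200:228,335:368]=1;p=W[k&(H>100)&(H<130)&(S>140)&(V>60)];print(len(p),np.percentile(p,[5,50,95],axis=0).round())
```

```text
pos [ 535.  -107.9  154. ] f [0.3 0.1 0.4] w -0.4 t 4.93 toolx [-0.999 -0.031 -0.04 ]
(537, -107, 290) shift cm [ -0.75   0.17 -13.58]
89 [[ 522. -116.   34.]
 [ 544.  -98.   39.]
 [ 559.  -70.   47.]]
168 [[515. 184. 230.]
 [534. 208. 248.]
 [554. 223. 256.]]
```

View pics/c4.png

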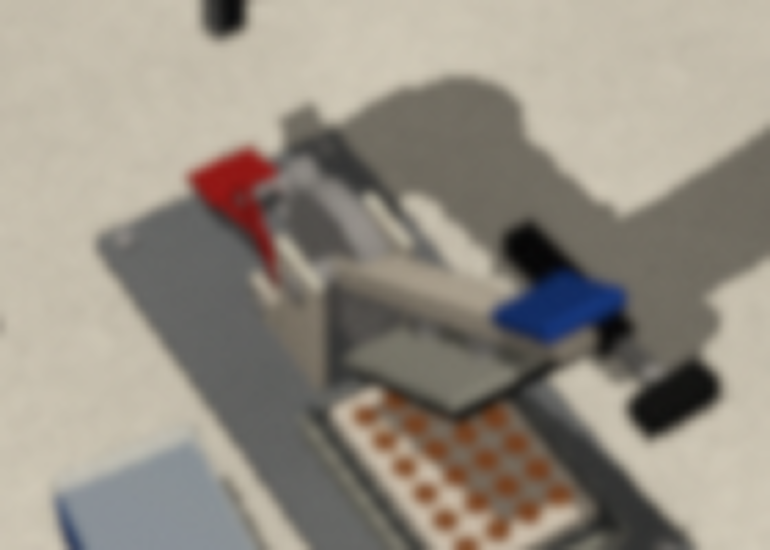

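The pawl pad sits at its stop, at z of about 39. The arm and plate haven't moved. Next I'll rise, then move over the blue pad.

{"name": "send_rows", "arguments": {"steps": [[[0,0,-4,0,0],[0,0,-4,0,0],[0,0,-4,0,0],[0,0,-4,0,0],[0,0,0,0,0]]]}}

```text
clock: 5.4
position: [524.0, -107.1, 306.5]
ee_rot: [-0.014, 1.0, 0.006, 0.008]
contact_force: [1.2, 0.7, 1.0]
gripper_width: 0.3
```

{"name": "send_rows", "arguments": {"steps": [[[0,3.5,0,0,0],[0,3.5,0,0,0],[0,3.5,0,0,0],[0,3.5,0,0,0],[0,3.5,0,0,0],[0,3.5,0,0,0],[0,3.5,0,0,0],[0,0,0,0,0]]]}}

```text
clock: 6.07
position: [515.1, 149.5, 298.2]
ee_rot: [-0.01, 1.0, 0.008, 0.001]
contact_force: [0.4, -0.7, -0.5]
gripper_width: -0.0
```

```bash
python3 -c "
from h import *
to((533,190,275),(533,190,260))"
```

```text
pos [515.1 149.5 298.2] f [ 0.4 -0.7 -0.5] w -0.0 t 6.07 toolx [-1.    -0.02  -0.003]
(533, 190, 275) shift cm [-1.86  3.97  2.39]
(533, 190, 260) shift cm [ 0.   -0.02  1.5 ]
```

{"name": "send_rows", "arguments": {"steps": [[[-1,2,0,0,0],[-1,1.7,0,0,0],[0,0,1,0,0],[0,0,1,0,0],[0,0,0.5,0,0],[0,0,0,0,0]]]}}

```text
clock: 6.57
position: [530.2, 192.6, 260.3]
ee_rot: [-0.013, 1.0, 0.006, -0.007]
contact_force: [0.4, -0.8, -0.0]
gripper_width: 0.1
```

```bash
python3 -c "
from h import *
to((532,186,242),(532,207,214),(531,224,183),(531,236,150),(530,246,127),(530,250,104))"
```

```text
pos [530.2 192.6 260.3] f [ 0.4 -0.8 -0. ] w 0.1 t 6.57 toolx [-1.    -0.026  0.015]
(532, 186, 242) shift cm [-0.19 -0.69  1.82]
(532, 207, 214) shift cm [-0.1   2.06  2.82]
(531, 224, 183) shift cm [0.01 1.66 3.12]
(531, 236, 150) shift cm [-0.08  1.16  3.31]
(530, 246, 127) shift cm [0.04 0.97 2.31]
(530, 250, 104) shift cm [-0.04  0.37  2.3 ]
```

{"name": "send_rows", "arguments": {"steps": [[[0,-0.4,0.6,0,0],[0,0,0.6,0,0],[0,0.2,0.6,0,0],[0,0.4,0.6,0,0]]]}}

```text
clock: 6.9
position: [529.9, 192.5, 235.5]
ee_rot: [-0.012, 1.0, 0.006, -0.007]
contact_force: [-2.3, -0.4, 6.7]
gripper_width: 0.3
```

{"name": "send_rows", "arguments": {"steps": [[[0,0.4,0.6,0,0],[0,0.4,0.6,0,0],[0,0.4,0.6,0,0]]]}}

```text
clock: 7.15
position: [529.9, 204.1, 220.5]
ee_rot: [-0.011, 1.0, 0.006, -0.005]
contact_force: [-0.7, -1.4, 4.2]
gripper_width: 0.0
```

```bash
python3 -c "
from h import *
to((532,207,214),(531,224,183),(531,236,150),(530,246,127),(530,250,104))
im,d,W=cap('scene')
cv2.imwrite('pics/c5.png',cv2.resize(im[150:270,270:410],(700,600),interpolation=cv2.INTER_CUBIC))"
```

```text
pos [529.9 204.1 220.5] f [-0.7 -1.4  4.2] w 0.0 t 7.15 toolx [-1.    -0.023  0.009]
(532, 207, 214) shift cm [-0.22  0.27  0.65]
(531, 224, 183) shift cm [0.03 1.66 3.12]
(531, 236, 150) shift cm [-0.06  1.16  3.31]
(530, 246, 127) shift cm [0.06 0.97 2.31]
(530, 250, 104) shift cm [-0.03  0.37  2.3 ]
```

View pics/c5.png

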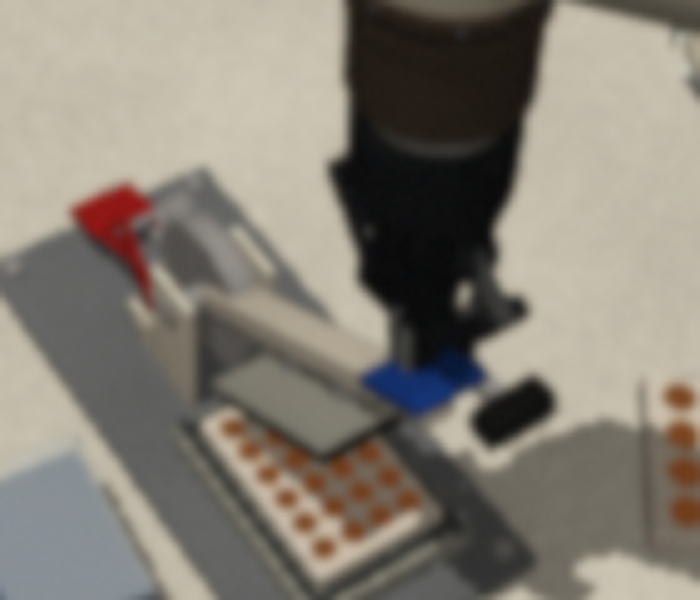

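The arm moves down freely at about 4–7 N, with the fingers on the blue pad and the pawl still down. I'll continue along the arc.

{"name": "send_rows", "arguments": {"steps": [[[-0.1,0.35,0.6,0,0],[0,0.35,0.6,0,0],[0,0.3,0.6,0,0],[0,0.3,0.6,0,0],[0,0.3,0.6,0,0],[0,0.25,0.6,0,0],[0,0.2,0.6,0,0],[0,0.2,0.6,0,0]]]}}

```text
clock: 7.87
position: [530.2, 229.7, 173.9]
ee_rot: [-0.012, 1.0, 0.008, -0.002]
contact_force: [-2.7, 0.1, 4.4]
gripper_width: -0.2
```

{"name": "send_rows", "arguments": {"steps": [[[0,0.2,0.6,0,0],[0,0.2,0.6,0,0],[0,0.2,0.6,0,0],[0,0.2,0.6,0,0],[0,0.2,0.6,0,0],[0,0.15,0.6,0,0]]]}}

```text
clock: 8.37
position: [529.9, 242.2, 134.3]
ee_rot: [-0.012, 1.0, 0.007, -0.002]
contact_force: [-0.5, -1.1, 4.5]
gripper_width: 0.2
```

```bash
python3 -c "
from h import *
to((531,236,150),(530,246,127),(530,250,104))"
```

```text
pos [529.9 242.2 134.3] f [-0.5 -1.1  4.5] w 0.2 t 8.37 toolx [-1.    -0.024  0.004]
(531, 236, 150) shift cm [-0.09 -0.6  -1.58]
(530, 246, 127) shift cm [0.07 0.97 2.31]
(530, 250, 104) shift cm [-0.02  0.37  2.31]
```

{"name": "send_rows", "arguments": {"steps": [[[0,0.1,0.5,0,0],[0,0.1,0.5,0,0],[0,0.1,0.5,0,0],[0,0.1,0.5,0,0]]]}}

```text
clock: 8.7
position: [529.7, 246.1, 111.5]
ee_rot: [-0.012, 1.0, 0.006, -0.002]
contact_force: [-1.2, -3.3, 4.5]
gripper_width: -0.1
```

{"name": "send_rows", "arguments": {"steps": [[[0,0,0.3,0,0]]]}}

```text
clock: 8.78
position: [529.8, 246.4, 107.7]
ee_rot: [-0.012, 1.0, 0.006, -0.002]
contact_force: [-1.2, -1.1, 4.3]
gripper_width: 0.1
```

{"name": "send_rows", "arguments": {"steps": [[[0,0,0.2,0,0]]]}}

```text
clock: 8.87
position: [529.8, 246.7, 105.2]
ee_rot: [-0.012, 1.0, 0.007, -0.002]
contact_force: [-0.8, -1.1, 4.6]
gripper_width: 0.0
```

{"name": "send_rows", "arguments": {"steps": [[[0,0,0.2,0,0]]]}}

```text
clock: 8.95
position: [529.8, 246.9, 103.3]
ee_rot: [-0.012, 1.0, 0.007, -0.002]
contact_force: [-7.7, -2.6, 22.5]
gripper_width: 0.1
```

The platen has landed: force jumped to 22 N at z 103, where 104 was expected. One hold row, then back off and look.

{"name": "send_rows", "arguments": {"steps": [[[0,0,0.05,0,0]]]}}

```text
clock: 9.03
position: [529.8, 246.9, 103.4]
ee_rot: [-0.012, 1.0, 0.006, -0.002]
contact_force: [-2.4, -2.6, 9.0]
gripper_width: -0.2
```

{"name": "send_rows", "arguments": {"steps": [[[0,0,-0.5,0,0],[0,0,-2,0,0],[0,0,-3,0,0],[0,0,-3,0,0],[0,0,-4,0,0],[0,0,-4,0,0],[0,0,-4,0,0],[0,0,0,0,0]]]}}

```text
clock: 9.7
position: [529.3, 245.8, 310.6]
ee_rot: [-0.011, 1.0, 0.007, -0.007]
contact_force: [0.5, -0.0, 1.4]
gripper_width: -0.1
```

Run:
```python
from h import *
to()
im,d,W=cap("scene")
cv2.imwrite("pics/c6.png",cv2.resize(im[130:310,230:430],(660,594),interpolation=cv2.INTER_CUBIC))
hsv=cv2.cvtColor(im,cv2.COLOR_BGR2HSV).astype(int);H,S,V=hsv[...,0],hsv[...,1],hsv[...,2]
r=((H<8)|(H>172))&(S>150)&(V>70);b=(H>100)&(H<130)&(S>140)&(V>60)
for m,lo,hi in((r,(500,-140,20),(580,-60,100)),(b,(500,215,80),(570,300,130))):
    p=W[m&(W>lo).all(-1)&(W<hi).all(-1)];print(len(p),np.percentile(p,[5,50,95],axis=0).round())
```

```text
pos [529.3 245.8 310.6] f [ 0.5 -0.   1.4] w -0.1 t 9.7 toolx [-1.    -0.022  0.013]
87 [[ 522. -115.   35.]
 [ 546.  -99.   39.]
 [ 559.  -71.   48.]]
264 [[514. 239. 100.]
 [534. 260. 102.]
 [553. 281. 105.]]
```

View pics/c6.png

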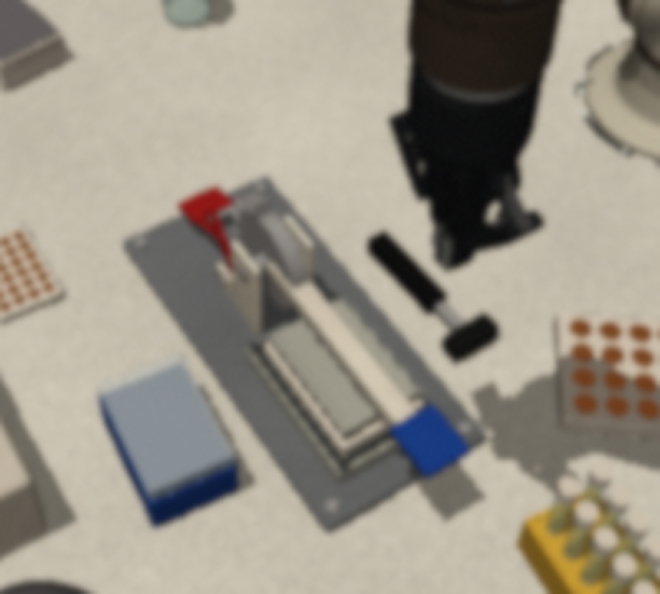

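The platen lies flat on the plate in its nest, the blue pad is level at z of about 102, and the pawl is down. The neighbouring things look undisturbed and the tool is clear, so I'm handing in.

```bash
python3 -c "
from bench import job; print(job.job_done())"
```

```text
the job is handed in; nothing more can be done
None
```

The press is closed and the job is handed in, at about 10 s on the robot clock. With the gripper shut, I pressed the red pawl pad down to its stop. Then I pushed the blue pad down along its arc until the platen landed on the plate.

- **Pawl:** the force rose to about 24 N at the stop. After the arm was closed, the pad still measured z ≈ 39 mm, where fully down is 40 mm.
- **Arm:** it moved freely at about 4–7 N on the blue pad, so the pawl was out of the teeth. Force rose to 22 N as the platen landed. The blue pad then measured z ≈ 102 mm across its whole top (104 mm expected, calibration good to about 2 mm).
- **Surroundings:** in the last picture the plate is in its nest under the platen, and the tip box and roller look unmoved. I judged these by eye and did not measure them. That crop left out the reagent bottle and spare plates, and showed only part of the rack and beaker. The gripper was about 200 mm above the blue pad, touching nothing.

No check failed. The two cameras differed by 5–8 mm on where the pads sit, which was close enough for pressing them.

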